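# Close the bench micrometer on the washer with its ratchet knob

### The job

Two bench micrometers stand on the lab bench; one of them has a brass washer lying on its anvil under the raised spindle. On that one, turn the black ratchet knob on top clockwise (seen from above) until the spindle has clamped the washer and the ratchet has clearly slipped, then let go and leave the washer clamped. Turn it only by the black knob, so that the washer is not squeezed hard, and do not turn the knob of the empty micrometer.

Things in the scene. Friction and masses are not known exactly. Their poses are not given: they have to be found in the camera images.
- knob (a point): Centre of the black knurled ratchet knob, 28 mm diameter, 26 mm tall, on top of the micrometer that holds the washer; 13 mm below its top, which is 180 mm above the bench. Round, turns about the vertical, may be gripped at any yaw; stays at its height. Below it a silver thimble, 23 mm diameter, 130 to 153 mm above the bench; then the grey frame's arm, top at 120 mm.
- ratchet (a joint): Slip of the ratchet: angle of the knob relative to the thimble, rad, 0 at the start, positive clockwise from above. Knob and thimble turn together (about 0.05 N m) until the spindle sits on the washer; then the knob slips at about 0.12 N m and the spindle presses with about 9 N. More slip is harmless; turning back opens the spindle. Gripping the thimble bypasses the ratchet.
- spindle: Vertical steel spindle, 13 mm diameter, under the same knob. Origin: centre of its flat lower face. Goes down 8 mm per radian of clockwise turn and stays where it is left. Starts 3 to 6.5 mm above the washer, so 0.4 to 0.82 rad of clockwise turn closes it; one turn of about 75 degrees in one grasp always closes it and makes the ratchet slip.
- washer: Brass washer, 34 mm outside diameter, 8 mm hole, 6 mm thick, loose, lying flat on the steel anvil (34 mm diameter, top 50 mm above the bench) under the spindle. Origin: centre of its underside.
- spare_knob_mark (a point): White index line on the rim of the black knob of the other, empty micrometer (same shape and size, no washer): a point 14 mm from that micrometer's axis, 167 mm above the bench. It must stay where it is.

How it is judged:
At the end, for the whole second after the job is handed in: The ratchet has slipped at least 10 degrees (0.17 rad), the spindle still presses on the washer (more than 0.3 N), and the washer lies flat (within 6 degrees) and centred under the spindle (within 6 mm) (value of joint ratchet above 0.17 rad and contact force between spindle and washer above 0.3 N and horizontal distance between spindle and washer below 0.006 m and angle between washer's own z axis and vertical below 0.1 rad); the robot touches nothing.
It fails at once if the washer is squeezed with more than 25 N (contact force between spindle and washer above 25 N).
It fails at once if the knob of the empty micrometer is turned (its mark moves more than 5 mm) (distance of spare_knob_mark from where it was at the start of the episode above 0.005 m).
It also fails if it takes over 29 s, if anything falls off the work surface, if the arm or the gripper's body presses on something with over 40 N, if the wrist force passes 120 N, or if a joint passes its speed limit or range.

### The arm

A 7-joint arm with a two-finger parallel gripper is mounted at the origin on a cart in front of the work surface, level with it; the furniture and walls round the work are solid. World frame = base frame: x ahead of the robot, y to its left, z up, the work surface at z = 0. Lengths are in m, angles in rad, forces in N, time in s.
With the tool pointing down it reaches from about 0.4 to 0.85 m from the base axis. Payload 10.4 kg.
Tool frame: the origin (TCP) lies at the very end of the fingers, on their centre line; the grasp point (between the pads) lies 19 mm behind it; y points along the fingers, x is the direction in which the jaws open and shut, and the axes are right-handed (so a half turn about y gives the same grasp; the last joint's range is limited). The gripper opens to 87 mm and grips with 3 to 60 N. Pads are 19 mm wide; open, the fingers measure 117 mm over their backs; the gripper's body (75 mm by 190 mm) begins 51 mm behind the grasp point.
Start: joints at [-1.282, 0.332, -0.065, 1.46, 0.022, 1.35, -0.088], TCP at [0.192, 0.595, 0.223] pointing down, gripper open.
Joint ranges: [-2.6, 2.6], [-0.5, 2.12], [-1.47, 1.34], [0.16, 2.42], [-1.27, 4.41], [0.06, 2.06], [-2.6, 2.6]. Speed limits (rad/s): [2.22, 2.22, 2.79, 2.79, 3.14, 3.14, 3.14].

### API

Orientations are given as a unit quaternion [x, y, z, w].
In Python, from bench import readout, vision, r gives the robot as it stands.
- The arm moves only by the tool arm_command, never from a script. Its argument "targets" is a list that holds one entry, the list of rows, each a list of 6 numbers: the shift along the tool's x, y, z in m, then the turn, a rotation vector about the tool's x, y, z in degrees. A call has 1 to 12 rows; each row shifts and turns the commanded pose from where the row before left it, along the tool's axes as they then stand; what a row does not reach is not made up. A row lasts 1/12 s, in which the tool goes at most 41.7 mm and 7.16 degrees, less where a joint would pass 70% of its speed; a pose out of reach is approached as far as the arm can. A call is refused whole if a number of a shift passes 0.0417 or a number of a turn 7.16, either way. A call with a gripper value outside its range is refused whole. "hand" is the opening, from 0 (shut) to 1 (fully open), set as the call begins (left out, the last holds). The fingers move at their own pace and stop on an object; "grip_force" is the grip in N (left out, the last holds). Time passes only in rows, so rows that do not move let the fingers close. It gives the time, the measured TCP pose, the force and the opening at its end, in the units of the state.
- readout.read_state(): the state, without advancing time (a new reading comes with each control period).
- vision.camera(name): name is "side" or "top"; returns a dict with "pixels" (420x560x3 uint8, blue, green, red), "fovy" (degrees; the focal length in pixels is half the picture's height over the tangent of half this angle, whatever the lens; pixels are square), "cx", "cy" (the principal point, pixels), "D" ([k1, k2, p1, p2, k3] as OpenCV has them; the pictures are not rectified), "R" (3x3) and "t" (3): a world point X has camera coordinates R X + t. Camera axes: x right, y down, z forward; pixel columns grow to the right and rows downward; lengths in m; the calibration is good to about 2 mm. A picture is of the moment at which its call begins. There is no depth.
- r.close_job(): hands the job in, once; it reports no verdict.
The state is a dict: "time": time; "joint_positions": joint angles; "joint_vel": joint speeds; "joint_torque": joint torques, N m; "ee_pos": TCP position; "eef_rot": TCP orientation; "ft_force": force on the tool from outside, world axes, zero at the start; "torque": the same for the moment, N m; "width": finger opening in m.
Only numpy, scipy, OpenCV 4.12 (cv2) and the standard library are available. Lean on these libraries where they do the work, as an engineer would, in place of code of your own. Each camera call takes 0.05 s, during which the arm holds its last target.

## Working session

There is one attempt and no reset: what is moved stays moved. The work goes in short steps, Python scripts to look and compute and a tool call to move; the robot and the scene stay as the last step left them, time stands still between calls to the robot, and variables do not carry over. Pictures are saved under pics/ and viewed, and the job is handed in when it is done.

Besides the shell and the picture viewer there is one more tool, called after "Call:" by a JSON object that holds its "fn" and its "kwargs". arm_command: Moves the arm, as the interface text tells. Its arguments: {"type":"object","properties":{"targets":{"type":"array","items":{"type":"array","items":{"type":"array","items":{"type":"number"}}}},"hand":{"type":"number"},"grip_force":{"type":"number"}},"required":["targets"]}

```bash
mkdir -p pics; cat > h.py <<'E'
import numpy as np,cv2
from bench import readout,vision,r
def grab(n,f):
    c=vision.camera(n); cv2.imwrite('pics/'+f,c['pixels']); return c
def K(c):
    f=c['pixels'].shape[0]/2/np.tan(np.radians(c['fovy'])/2)
    return np.array([[f,0,c['cx']],[0,f,c['cy']],[0,0,1.]])
def ray(c,uv):
    p=cv2.undistortPoints(np.array([[uv]],float),K(c),np.array(c['D'],float)).ravel()
    R=np.array(c['R']);t=np.array(c['t']); return -R.T@t, R.T@np.array([p[0],p[1],1])
def plane(c,uv,z):
    o,d=ray(c,uv); return o+d*(z-o[2])/d[2]
def proj(c,X):
    R=np.array(c['R']);t=np.array(c['t'],float)
    return cv2.projectPoints(np.array(X,float).reshape(-1,1,3),cv2.Rodrigues(R)[0],t,K(c),np.array(c['D'],float))[0].reshape(-1,2)
E
python3 - <<'E'
from h import *
for n in('side','top'):
    c=grab(n,n+'0.png'); print(n,c['fovy'],-np.array(c['R']).T@c['t'],c['D'])
s=readout.read_state();print(s)
E
```

```text
side 54.15250420005568 [ 0.33997087 -0.51659233  0.56999244] [-0.11820431  0.          0.          0.          0.        ]
top 53.12484650583738 [0.37388948 0.22035984 1.00760018] [-0.08340222  0.          0.          0.          0.        ]
{'time': 0.1, 'joint_positions': array([-1.28155469,  0.33279129, -0.06472311,  1.46084487,  0.02161157,
        1.34992133, -0.08850705]), 'joint_vel': array([-1.32049075e-03, -2.24967651e-03,  3.81632844e-04, -1.93873835e-03,
        1.83491035e-04,  6.42315748e-05,  3.96129892e-04]), 'joint_torque': array([ 9.06011155e-04, -6.24545360e+01,  2.42499949e-02, -3.90716815e+01,
       -6.14117878e-02,  3.65326053e-02,  7.01124850e-05]), 'ee_pos': array([0.19164472, 0.59452616, 0.22185038]), 'eef_rot': array([ 0.57185321,  0.41595059, -0.41664912, -0.57129022]), 'ft_force': array([-0.93100168,  0.71580203, -0.2781173 ]), 'torque': array([-0.07346015, -0.00749444,  0.00796353]), 'width': 0.08693667965894718}
```

View pics/side0.png

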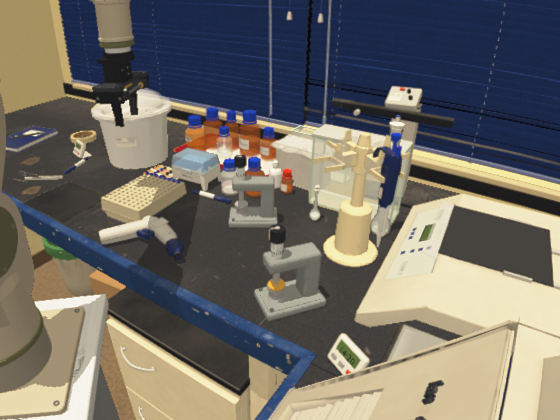

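View pics/top0.png

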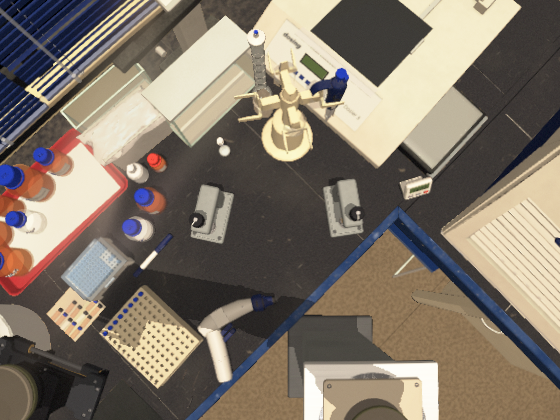

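The side view shows a washer (brass) at about (275,286) on the nearer micrometer, whose knob is at (277,235). The farther one, with its knob at (240,160), looks empty. In the top view the knobs are at about (358,213) and (197,220). Next I'll enlarge these areas and measure.

```bash
python3 - <<'E'
from h import *
S=vision.camera('side');T=vision.camera('top')
s=S['pixels'];t=T['pixels']
a=cv2.resize(s[140:320,220:340],None,fx=3.3,fy=3.3,interpolation=cv2.INTER_CUBIC)
b=cv2.resize(t[170:250,310:380],None,fx=5.5,fy=5.5,interpolation=cv2.INTER_CUBIC)
H=max(a.shape[0],b.shape[0]);im=np.zeros((H,a.shape[1]+b.shape[1],3),np.uint8)
im[:a.shape[0],:a.shape[1]]=a;im[:b.shape[0],a.shape[1]:]=b
cv2.imwrite('pics/crop.png',im);print(im.shape)
# knob masks
for nm,c,(u0,v0,u1,v1) in(('side',S,(266,222,290,246)),('top',T,(346,202,370,226)),('top2',T,(185,208,210,232))):
    g=c['pixels'][v0:v1,u0:u1].max(2); 
    print(nm);print('\n'.join(' '.join('%3d'%x for x in row) for row in g))
for uv in((358,213),(197,220)): print(plane(T,uv,.18))
E
```

```text
(594, 781, 3)
side
173 171 173 172 173 172 173 172 175 174 155 101  55  56  58  60  69  71  72  71  70  69  70  69
154 153 154 154 154 153 153 151 153 147 128  86  54  65  65  70  68  68  70  71  70  71  69  69
123 122 123 125 125 122 114 109 104  91  74  62  50  56  57  63  64  66  68  69  70  71  71  71
111 110 111 110 105  96  72  59  51  54  67  79  76  59  49  54  59  63  70  70  71  71  73  72
104 105 103  98  80  68  60  59  67 107 157 165 159 121  59  47  51  56  69  75  73  72  72  73
 89  87  85  85  92 102 130 132 143 184 218 221 213 171  72  47  49  51  60  72  74  73  72  72
 65  63  64  84 127 143 165 154 162 187 190 194 184 151  67  49  51  50  51  60  73  73  72  73
 67  67  79 112 120 125 119  86  81  83 100 111  98  81  51  50  52  51  48  54  74  73  73  74
 68  70  95 133  74  59  58  50  49  48  52  55  52  50  50  50  50  48  38  49  73  74  73  74
 67  68  93 130  65  39  44  47  49  50  50  50  49  50  50  48  46  39  33  47  73  74  73  75
 67  69  96 136  57  33  37  40  43  45  48  47  44  45  44  40  37  36  34  49  73  74  74  74
 67  69  98 141  59  32  
[... 5305 characters left out ...]
58 116 142 186 193 191 179 160
 67  68  62  65  62  63 158 164  71  30  38  40  32  25  19  32  88 123 169 185 190 190 190 175 157
 69  64  63  69  61  64 155 179 180 139  99  60  60  32 100 105 148 148 188 190 190 193 188 173 153
 63  64  62  63  63  83 155 182 183 181 179 176 180 180 180 178 183 184 189 189 190 189 184 167 144
 67  65  61  60  68  76 153 170 175 175 177 181 185 188 189 187 188 186 187 189 187 186 178 162 136
 70  66  59  67  68  65  83 150 159 166 171 171 173 177 179 184 185 186 187 191 189 189 173 158 123
 66  66  63  64  63  65 118 153 105 113 124 137 153 162 168 169 171 174 178 181 180 182 168 154 112
[0.48178505 0.06212988 0.18      ]
[0.46502993 0.38228446 0.18      ]
```

View pics/crop.png

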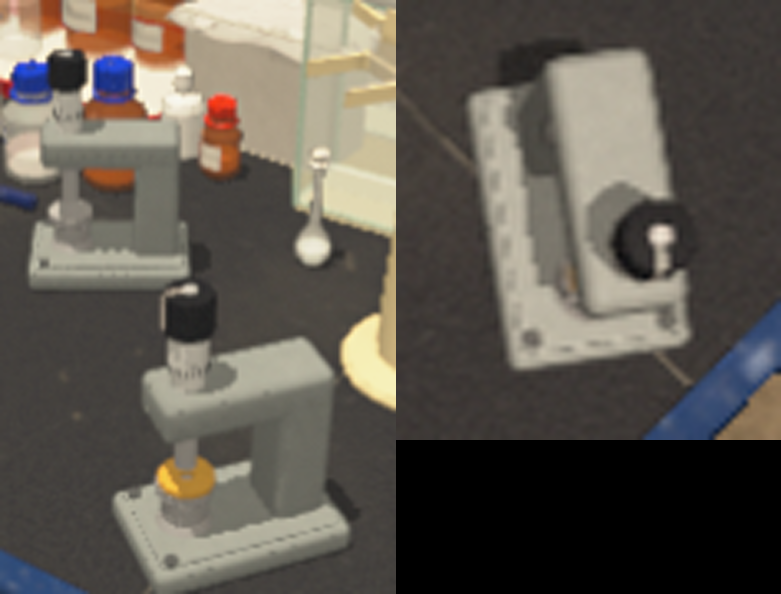

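The enlarged crop confirms it: the washer is on the near micrometer (right one in the top view). Its knob top is centred near (357.5,213) in the top view, and the knob axis is at column 277.4 in the side view. I'll cross-check the two views.

```bash
python3 - <<'E'
from h import *
from scipy.spatial.transform import Rotation as Rot
S=vision.camera('side');T=vision.camera('top')
p=plane(T,(357.5,213),.18);print(p)
def circ(p,z):
    a=np.linspace(0,2*np.pi,60);return np.c_[p[0]+.014*np.cos(a),p[1]+.014*np.sin(a),0*a+z]
for c in(S,T):
    for z in(.18,.154):
        q=proj(c,circ(p,z));print(z,q.min(0),q.max(0))
vis=[]
for c,(u,v,u2,v2),n in((S,(250,210,310,260),'s'),(T,(330,190,385,240),'t')):
    k=8;im=cv2.resize(c['pixels'][v:v2,u:u2],None,fx=k,fy=k,interpolation=cv2.INTER_NEAREST)
    for z in(.18,.154):
        q=(proj(c,circ(p,z))-[u,v]+.5)*k
        cv2.polylines(im,[q.astype(int)],True,(0,255,0),1)
    vis.append(im[:400,:400])
cv2.imwrite('pics/ov.png',np.hstack(vis))
s=readout.read_state();R=Rot.from_quat(s['eef_rot']);print(s['ee_pos'],R.as_matrix())
E
```

```text
[0.48177664 0.06313825 0.18      ]
0.18 [268.0449556  224.27244816] [284.18672397 233.12164974]
0.154 [267.89466912 236.4839653 ] [283.73984663 245.57400367]
0.18 [350.55457542 206.07027754] [364.43695906 219.95396226]
0.154 [348.40839139 207.88360162] [361.8846844 221.362289 ]
[0.19170254 0.59477896 0.22231303] [[ 3.06776080e-01 -9.81255210e-05 -9.51781712e-01]
 [ 9.51781649e-01 -3.46525546e-04  3.06776096e-01]
 [-3.59919242e-04 -9.99999935e-01 -1.29116786e-05]]
```

View pics/ov.png

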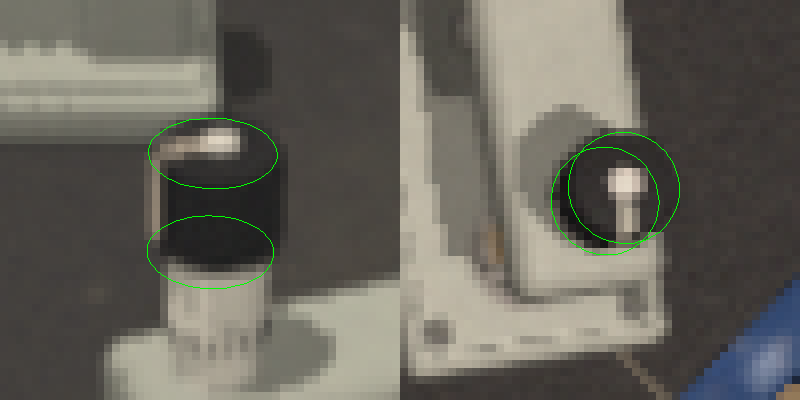

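Call:
{"fn": "arm_command", "kwargs": {"targets": [[[0,-0.02,0,0,0,0],[0,-0.02,0,0,0,0],[-0.0208,0,-0.022,0,0,0],[-0.0208,0,-0.022,0,0,0],[-0.0208,0,-0.022,0,0,0],[-0.0208,0,-0.022,0,0,0],[-0.0208,0,-0.022,0,0,0],[-0.0208,0,-0.022,0,0,0],[-0.0208,0,-0.022,0,0,0],[-0.0208,0,-0.022,0,0,0],[-0.0208,0,-0.022,0,0,0],[-0.0208,0,-0.022,0,0,0]]], "hand": 1, "grip_force": 20}}

```text
time: 1.3
ee_pos: [0.3378, 0.328, 0.2627]
eef_rot: [-0.571, -0.416, 0.416, 0.572]
ft_force: [0.2, 1.0, 0.5]
width: 0.0872
```

Call:
{"fn": "arm_command", "kwargs": {"targets": [[[-0.0208,0,-0.022,0,0,0],[-0.0208,0,-0.022,0,0,0],[-0.0208,0,-0.022,0,0,0],[-0.0208,0,-0.022,0,0,0],[-0.0208,0,-0.022,0,0,0],[-0.0208,0,-0.022,0,0,0],[-0.0208,0,-0.022,0,0,0],[-0.0208,0,-0.022,0,0,0],[-0.0208,0,-0.022,0,0,0],[-0.0208,0,-0.022,0,0,0],[0,0,0,0,0,0],[0,0,0,0,0,0]]]}}

```text
time: 2.3
ee_pos: [0.4833, 0.0625, 0.2625]
eef_rot: [0.572, 0.415, -0.415, -0.572]
ft_force: [0.2, 0.7, 0.1]
width: 0.0868
```

```bash
cat > st.py <<'E'
from h import *
from scipy.spatial.transform import Rotation as Rot
import sys
s=readout.read_state();M=Rot.from_quat(s['eef_rot']).as_matrix()
print(s['time'],s['ee_pos'].round(4),'F',s['ft_force'].round(2),s['torque'].round(3),'w',s['width']);print(M.round(3));print(s['joint_positions'].round(3))
d=np.array([.4822,.064,.155])-s['ee_pos'];print('tool delta',(M.T@d).round(4))
if len(sys.argv)>1:
    S=grab('side','a.png');T=grab('top','b.png')
    k=6
    a=cv2.resize(S['pixels'][200:300,240:306],None,fx=k,fy=k,interpolation=2)
    b=cv2.resize(T['pixels'][160:260,325:391],None,fx=k,fy=k,interpolation=2)
    cv2.imwrite('pics/'+sys.argv[1],np.hstack([a,b]))
E
python3 st.py c1.png
```

```text
2.3 [0.4833 0.0625 0.2625] F [0.18 0.74 0.08] [ 0.015 -0.008 -0.033] w 0.08675358018952706
[[ 0.31   0.    -0.951]
 [ 0.951 -0.     0.31 ]
 [ 0.    -1.    -0.   ]]
[-0.695 -0.015  0.472  1.774  0.007  1.382  1.032]
tool delta [0.0011 0.1075 0.0015]
```

View pics/c1.png

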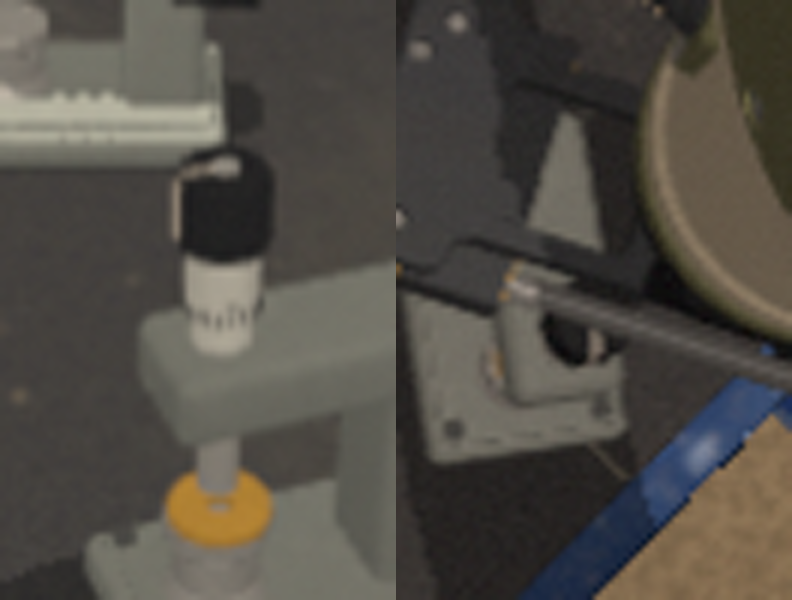

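Side view: the knob is at about (277,234), untouched, with the gripper above the crop. In the top view the gripper hides part of it. I'll descend to just above the knob and check alignment.

Call:
{"fn": "arm_command", "kwargs": {"targets": [[[0.001,0.015,0.0015,0,0,0],[0,0.015,0,0,0,0],[0,0.015,0,0,0,0],[0,0.0125,0,0,0,0],[0,0.01,0,0,0,0],[0,0,0,0,0,0]]]}}

```text
time: 2.9
ee_pos: [0.4804, 0.0662, 0.1932]
eef_rot: [-0.571, -0.416, 0.418, 0.572]
ft_force: [-0.0, -0.5, 0.4]
width: 0.0869
```

```bash
python3 st.py c2.png
```

```text
2.9 [0.4804 0.0662 0.1932] F [-0.03 -0.46  0.43] [-0.025 -0.029 -0.039] w 0.08687716805585373
[[ 0.305 -0.003 -0.952]
 [ 0.952 -0.001  0.305]
 [-0.001 -1.     0.002]]
[-0.691  0.03   0.473  1.881 -0.014  1.237  1.047]
tool delta [-0.0015  0.0382 -0.0025]
```

View pics/a.png

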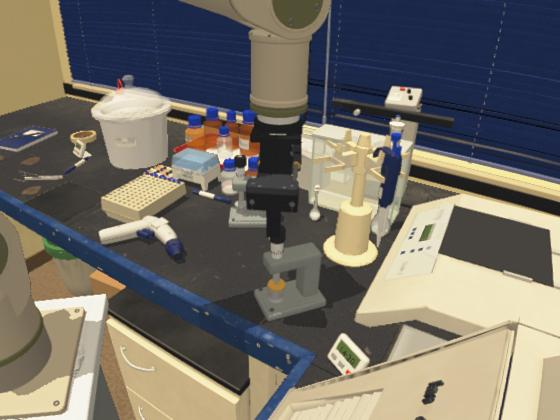

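Call:
{"fn": "arm_command", "kwargs": {"targets": [[[0,0.008,0,0,0,0],[0,0.008,0,0,0,0],[0,0.008,0,0,0,0],[0,0.008,0,0,0,0],[0,0.006,0,0,0,0],[0,0,0,0,0,0],[0,0,0,0,0,0]]]}}

```text
time: 3.58
ee_pos: [0.4816, 0.0653, 0.1567]
eef_rot: [-0.572, -0.416, 0.417, 0.572]
ft_force: [-0.6, 0.5, 0.6]
width: 0.0872
```

```bash
python3 st.py c3.png
```

```text
3.5833 [0.4816 0.0653 0.1567] F [-0.56  0.48  0.59] [ 0.009  0.01  -0.002] w 0.08724030207029451
[[ 0.307 -0.001 -0.952]
 [ 0.952 -0.     0.307]
 [-0.001 -1.     0.001]]
[-0.684  0.067  0.477  1.927 -0.033  1.156  1.064]
tool delta [-0.001   0.0017 -0.001 ]
```

View pics/c3.png

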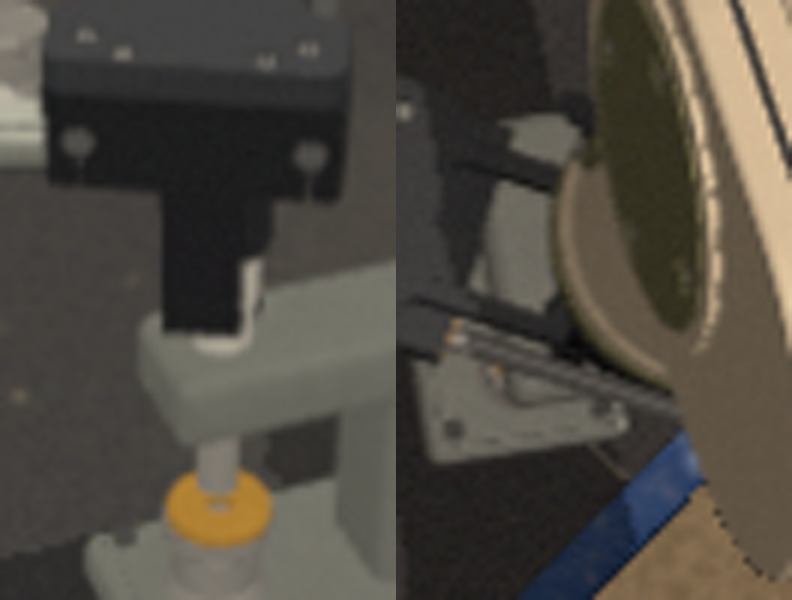

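At height, with the near finger in front of the knob in the side view. I'll close lightly and read the side force to check centring.

Call:
{"fn": "arm_command", "kwargs": {"targets": [[[0,0.001,0,0,0,0],[0,0,0,0,0,0],[0,0,0,0,0,0],[0,0,0,0,0,0],[0,0,0,0,0,0],[0,0,0,0,0,0],[0,0,0,0,0,0],[0,0,0,0,0,0]]], "hand": 0, "grip_force": 10}}

```text
time: 4.35
ee_pos: [0.4818, 0.0654, 0.156]
eef_rot: [-0.572, -0.416, 0.416, 0.572]
ft_force: [-0.7, -0.1, 0.2]
width: 0.0416
```

```bash
python3 st.py c4.png
```

```text
4.35 [0.4818 0.0654 0.156 ] F [-0.74 -0.1   0.2 ] [-0.002 -0.012  0.027] w 0.0415883960932007
[[ 0.307 -0.    -0.952]
 [ 0.952  0.     0.307]
 [ 0.    -1.     0.   ]]
[-0.684  0.068  0.477  1.928 -0.034  1.153  1.065]
tool delta [-0.0012  0.001  -0.0008]
```

View pics/c4.png

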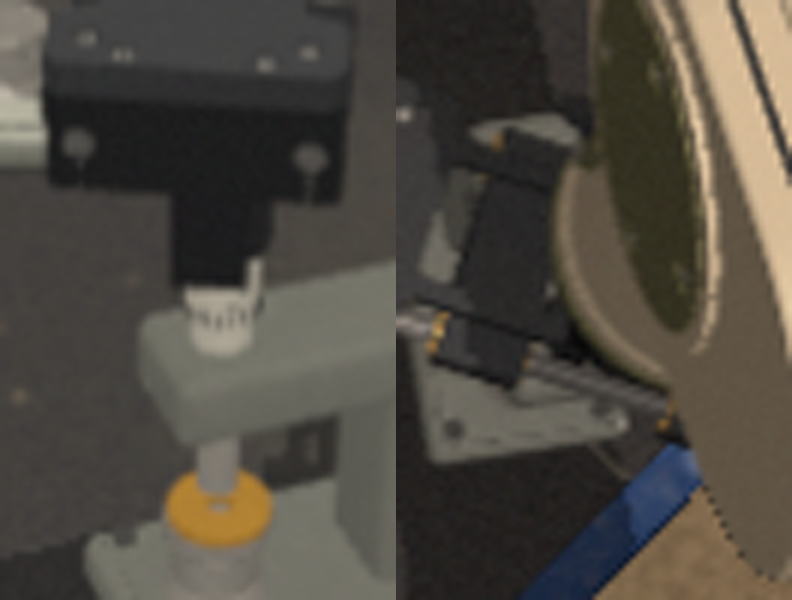

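Still closing (41.6 mm); the near finger is moving in towards the knob in the side view.

Call:
{"fn": "arm_command", "kwargs": {"targets": [[[0,0,0,0,0,0],[0,0,0,0,0,0],[0,0,0,0,0,0],[0,0,0,0,0,0],[0,0,0,0,0,0]]]}}

```text
time: 4.87
ee_pos: [0.4814, 0.064, 0.156]
eef_rot: [0.572, 0.415, -0.417, -0.572]
ft_force: [-3.6, -4.2, 3.6]
width: 0.0276
```

```bash
python3 st.py c5.png
```

```text
4.8667 [0.4814 0.064  0.156 ] F [-3.56 -4.19  3.6 ] [-1.143  0.673  0.049] w 0.027642559691808594
[[ 0.308 -0.001 -0.951]
 [ 0.951 -0.001  0.308]
 [-0.002 -1.     0.001]]
[-0.684  0.067  0.479  1.928 -0.033  1.155  1.065]
tool delta [ 0.0003  0.001  -0.0008]
```

View pics/c5.png

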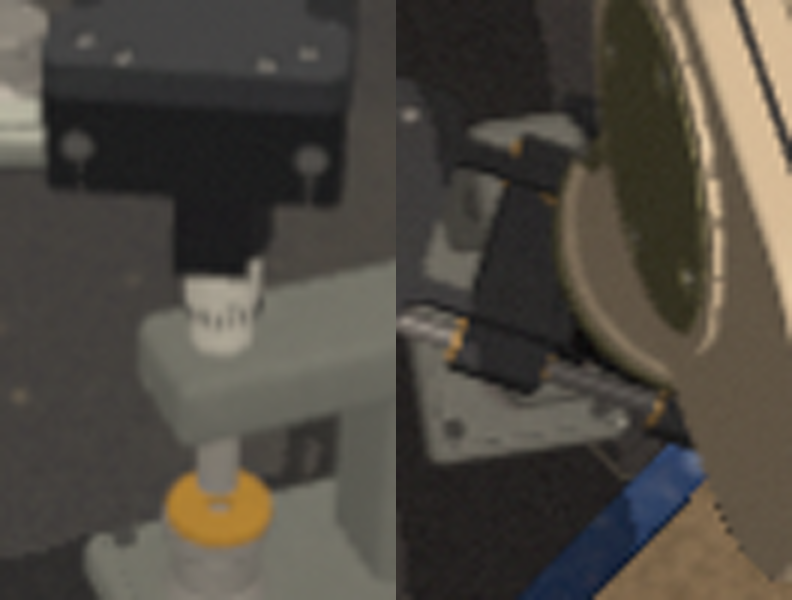

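The jaws hold the knob at 27.6 mm, with about 5 N of side force from a 1 mm offset. I'll correct that, firm up the grip, and start turning clockwise (+ about tool y, which points down).

Call:
{"fn": "arm_command", "kwargs": {"targets": [[[-0.001,0,0.0003,0,0,0],[0,0,0,0,0,0],[0,0,0,0,0,0],[0,0,0,0,3,0],[0,0,0,0,3,0],[0,0,0,0,3,0],[0,0,0,0,3,0],[0,0,0,0,3,0],[0,0,0,0,3,0],[0,0,0,0,0,0]]], "grip_force": 25}}

```text
time: 5.8
ee_pos: [0.4815, 0.0645, 0.1561]
eef_rot: [0.63, 0.321, -0.321, -0.63]
ft_force: [1.1, -3.0, -0.1]
width: 0.0275
```

```bash
python3 st.py c6.png
```

```text
5.8 [0.4815 0.0645 0.1561] F [ 1.14 -3.04 -0.06] [-0.57  -0.404 -0.076] w 0.0274702265517826
[[ 0.588  0.001 -0.809]
 [ 0.809 -0.     0.588]
 [ 0.    -1.    -0.001]]
[-0.695  0.066  0.49   1.93  -0.034  1.153  0.75 ]
tool delta [ 0.      0.0011 -0.0008]
```

View pics/c6.png

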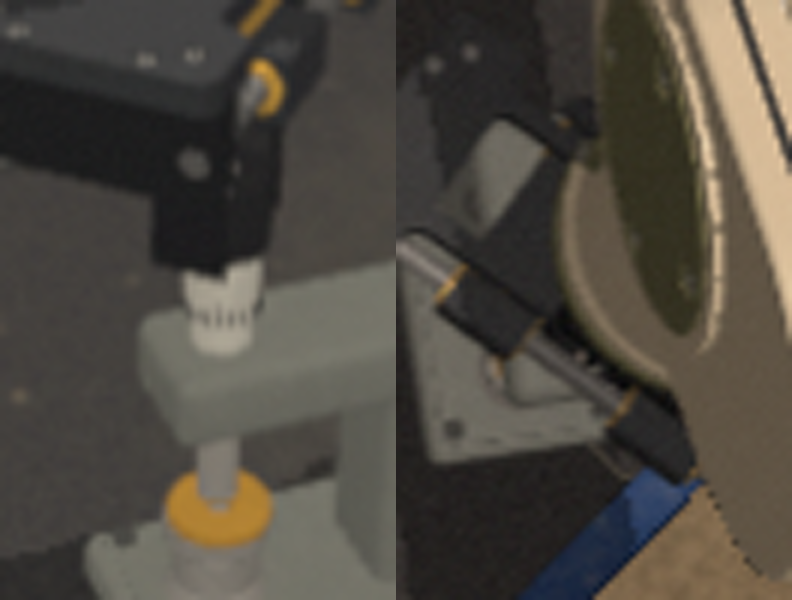

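The thimble has turned and the spindle has come down; tool turned 18°, forces are small. I'll continue.

Call:
{"fn": "arm_command", "kwargs": {"targets": [[[0,0,0,0,3,0],[0,0,0,0,3,0],[0,0,0,0,3,0],[0,0,0,0,3,0],[0,0,0,0,3,0],[0,0,0,0,3,0],[0,0,0,0,3,0],[0,0,0,0,3,0],[0,0,0,0,3,0],[0,0,0,0,3,0],[0,0,0,0,3,0]]]}}

```text
time: 6.82
ee_pos: [0.4823, 0.0651, 0.1562]
eef_rot: [-0.695, -0.131, 0.129, 0.695]
ft_force: [6.6, 0.1, -5.0]
width: 0.0274
```

```bash
python3 st.py c7.png
```

```text
6.8167 [0.4823 0.0651 0.1562] F [ 6.64  0.07 -4.97] [-0.113 -1.71   0.111] w 0.0273955874824962
[[ 0.933  0.003 -0.361]
 [ 0.361  0.001  0.933]
 [ 0.003 -1.    -0.   ]]
[-0.717  0.066  0.512  1.931 -0.035  1.151  0.178]
tool delta [-0.0005  0.0012 -0.001 ]
```

Call:
{"fn": "arm_command", "kwargs": {"targets": [[[0,0,0,0,3,0],[0,0,0,0,3,0],[0,0,0,0,3,0],[0,0,0,0,3,0],[0,0,0,0,3,0],[0,0,0,0,3,0],[0,0,0,0,3,0],[0,0,0,0,3,0],[0,0,0,0,3,0],[0,0,0,0,3,0],[0,0,0,0,3,0],[0,0,0,0,3,0]]]}}

```text
time: 7.92
ee_pos: [0.4833, 0.065, 0.1563]
eef_rot: [-0.701, 0.09, -0.093, 0.702]
ft_force: [12.7, -0.5, -9.6]
width: 0.0271
```

```bash
python3 st.py c8.png; python3 -c "
import cv2,numpy as np
a=cv2.imread('pics/c7.png')[:,:396];b=cv2.imread('pics/c8.png')[:,:396];cv2.imwrite('pics/c78.png',np.hstack([a,b]))"
```

```text
7.9167 [0.4833 0.065  0.1563] F [12.74 -0.55 -9.62] [-0.195 -3.063  0.09 ] w 0.02708364651704198
[[ 0.967  0.005  0.257]
 [-0.257  0.     0.967]
 [ 0.005 -1.     0.002]]
[-0.74   0.066  0.537  1.931 -0.037  1.149 -0.449]
tool delta [-0.0009  0.0013 -0.0013]
```

View pics/c78.png

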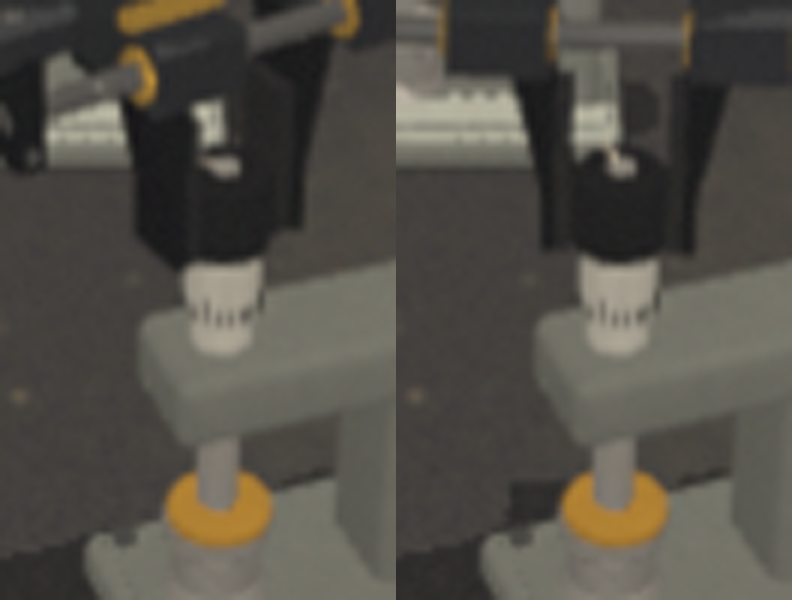

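Between the two views (66° apart in total now) the thimble graduations stay put while the knob mark rotated, and the spindle sits on the washer. So the ratchet is slipping. I'll relieve the side load and open.

Call:
{"fn": "arm_command", "kwargs": {"targets": [[[0.001,0,0.0003,0,0,0],[0.0005,0,0,0,0,0],[0,0,0,0,0,0]]]}}

```text
time: 8.27
ee_pos: [0.4836, 0.065, 0.1562]
eef_rot: [-0.701, 0.09, -0.091, 0.702]
ft_force: [6.1, 1.2, -4.1]
width: 0.0273
```

Call:
{"fn": "arm_command", "kwargs": {"targets": [[[0,0,0,0,0,0],[0,0,0,0,0,0],[0,0,0,0,0,0],[0,0,0,0,0,0],[0,0,0,0,0,0],[0,0,0,0,0,0],[0,0,0,0,0,0],[0,0,0,0,0,0]]], "hand": 1}}

```text
time: 8.93
ee_pos: [0.4826, 0.0645, 0.156]
eef_rot: [-0.701, 0.091, -0.091, 0.701]
ft_force: [-0.5, 0.7, 0.5]
width: 0.0726
```

```bash
python3 st.py c9.png
```

```text
8.9333 [0.4826 0.0645 0.156 ] F [-0.52  0.69  0.45] [-0.063  0.064  0.004] w 0.07262578638481856
[[ 0.967 -0.     0.256]
 [-0.256  0.     0.967]
 [-0.    -1.     0.   ]]
[-0.739  0.069  0.538  1.929 -0.039  1.153 -0.445]
tool delta [-0.0003  0.001  -0.0006]
```

View pics/c9.png

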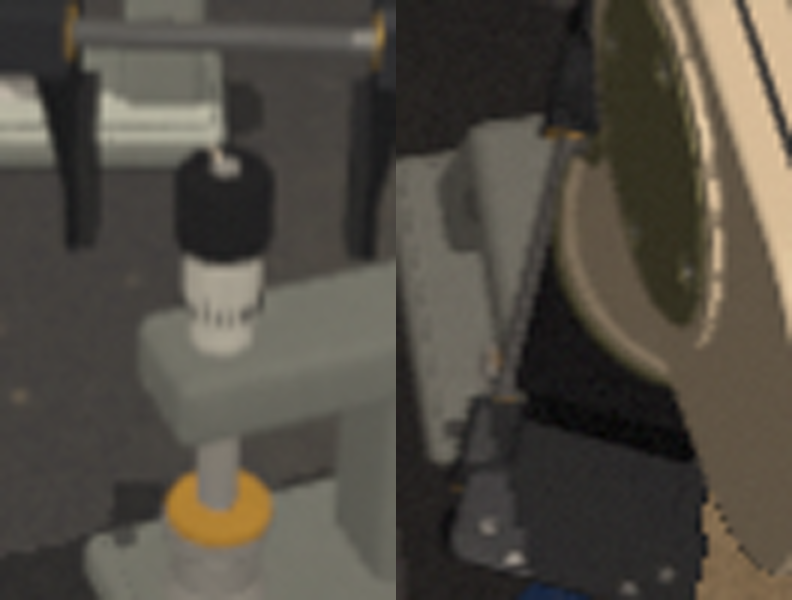

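The knob is free, its mark now points away from the side camera, and the washer is still under the spindle. I'll lift straight up.

Call:
{"fn": "arm_command", "kwargs": {"targets": [[[0,-0.01,0,0,0,0],[0,-0.02,0,0,0,0],[0,-0.02,0,0,0,0],[0,-0.02,0,0,0,0],[0,-0.02,0,0,0,0],[0,0,0,0,0,0],[0,0,0,0,0,0],[0,0,0,0,0,0]]]}}

```text
time: 9.7
ee_pos: [0.4825, 0.0644, 0.246]
eef_rot: [-0.701, 0.092, -0.091, 0.701]
ft_force: [-0.5, -1.4, -0.1]
width: 0.0875
```

```bash
python3 st.py c10.png
```

```text
9.7 [0.4825 0.0644 0.246 ] F [-0.46 -1.45 -0.08] [-0.113  0.073  0.025] w 0.08745702982126283
[[ 0.967 -0.     0.257]
 [-0.257  0.     0.967]
 [-0.    -1.     0.   ]]
[-0.754 -0.01   0.53   1.804  0.005  1.347 -0.484]
tool delta [-0.0002  0.091  -0.0005]
```

View pics/c10.png

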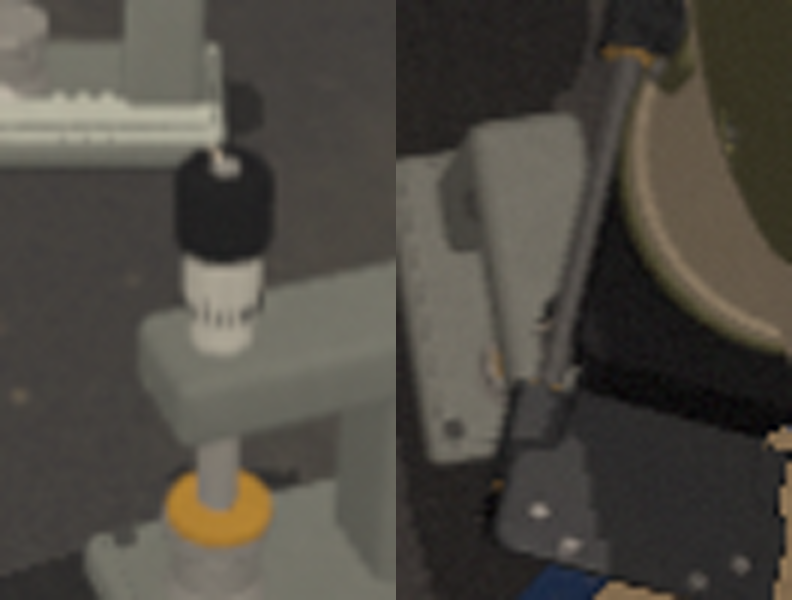

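The spindle (217,500 in the crop) still sits centred on the flat washer, and the gripper is clear above the knob. I'm handing in.

```bash
python3 -c "
from bench import r
print(r.close_job())"
```

```text
the job is handed in; nothing more can be done
None
```

I gripped only the black knob of the micrometer holding the washer and turned it 87° clockwise in one grasp. I then let go, lifted straight up and handed the job in at about 9.7 s.

- **Ratchet slip:** over the last 36° of turn the knob's index mark kept moving while the thimble graduations stayed still. I judged this from the pictures; there is no direct reading of the slip angle. If the grip held, the 87° turn minus at most 47° to close leaves about 40°.
- **Washer:** in the last side view the spindle sits on the washer, which looks flat and centred. The clamping force cannot be measured from here.
- **Forces:** the wrist force readings I took stayed below about 16 N. The highest was near the end of the turn, from an offset of about 1 mm; I eased it to about 7 N before opening the fingers.
- **Gripper and empty micrometer:** the gripper ended about 65 mm above the knob and touching nothing. My path did not go near the empty micrometer's knob, but I did not check its index mark again at the end.
- **Calibration disagreement:** the two camera views placed the knob 1 to 3 mm apart. I used a compromise position, and the knob closed between the fingers at 27.6 mm.

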